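# Turn over the settled bottle at the jeweller's bench

### The job

What is in the small round-shouldered bottle has settled. Pick that bottle up, turn it over in the air until its cap points clearly downward (30 degrees below level is enough, straight down is fine), then turn it back and set it down gently, upright, on the round cork mat. Let go of it only once it stands there, and leave the squat jar and the tall bottle standing where they are.

Things in the scene. Friction and masses are not known exactly. Their poses are not given: they have to be found in the camera images.
- bottle_center (a point): The bottle to turn over: white plastic, paper label, round shoulders, small fixed black cap. Middle of the three in height: 100 mm high, about 160 g. Straight round body 48 mm in diameter from the foot up to 66 mm; the cap is 29 mm across, the top 19 mm. This point is on its axis half-way up, 50 mm above the foot; z points along the axis to the cap. It starts upright on the bench.
- coaster_top (a point): The round cork mat, 110 mm in diameter and 6 mm thick, fixed flat on the bench: where the bottle must end. This point is the centre of its upper face; z is up.
- jar_center (a point): Bystander: a squat white jar with a wide black lid, 72 mm in diameter, 58 mm high, free-standing on the bench. This point is on its axis half-way up, 29 mm above the foot.
- tall_center (a point): Bystander: a tall slim white bottle with a small black cap, 42 mm in diameter, 145 mm high, free-standing on the bench. This point is on its axis half-way up, 72 mm above the foot.

How it is judged:
By the outcome, as a careful person would: the job done as asked, in the order asked, and still so for the second after the job is handed in, with the robot touching nothing.
It also fails if it takes over 54 s, if anything falls off the work surface, if the arm or the gripper's body presses on something with over 40 N, if the wrist force passes 120 N, or if a joint passes its speed limit or range.

### The arm

A 7-joint arm with a two-finger parallel gripper is mounted at the origin on the work surface. World frame = base frame: x ahead of the robot, y to its left, z up, the work surface at z = 0. Lengths are in m, angles in rad, forces in N, time in s.
With the tool pointing down it reaches from about 0.425 to 0.95 m from the base axis. Payload 4.7 kg.
Tool frame: the origin (TCP) lies midway between the tips of the shut fingers; the grasp point (between the pads) lies 19 mm behind it; z points along the fingers, y is the direction in which the jaws open and shut (so a half turn about z gives the same grasp; the last joint's range is limited). The gripper opens to 87 mm and grips with 3 to 60 N. Pads are 19 mm wide; open, the fingers measure 117 mm over their backs; the gripper's body (75 mm by 190 mm) begins 51 mm behind the grasp point.
Start: joints at [-1.316, 0.469, -0.049, 1.532, 0.024, 1.141, -0.082], TCP at [0.189, 0.648, 0.223] pointing down, gripper open.
Joint ranges: [-2.59, 2.59], [-0.33, 1.99], [-1.39, 1.29], [0.1, 2.45], [-1.04, 4.18], [0.21, 1.99], [-2.66, 2.66]. Speed limits (rad/s): [2.57, 2.57, 3.14, 3.14, 3.14, 3.14, 3.14].

### API

Orientations are given as [roll, pitch, yaw] about the fixed x, y, z axes, in that order (R = Rz(yaw) Ry(pitch) Rx(roll)).
In Python, from rig import * gives the robot as it stands.
- The arm moves only by the tool send_rows, never from a script. Its argument "targets" is a list of rows, each a list of 2 entries, a list of its own where there are three numbers: the shift along the tool's x, y, z normalised to -1 to 1, where 1 is 80 cm, then the turn, a rotation vector about the tool's x, y, z normalised to -1 to 1, where 1 is 180 degrees. A call has 1 to 12 rows; each row is the pose to reach, as a shift and turn from the pose commanded when the call began, along the tool's axes at that moment, turning the shorter way round; what a row does not reach only later rows make up. A row lasts 1/10 s, in which the tool goes at most 50 mm and 8.59 degrees, less where a joint would pass 70% of its speed; a pose out of reach is approached as far as the arm can. A call with a number of a shift or a turn outside -1 to 1 is refused whole. A call with a gripper value outside its range is refused whole. "hand" is the closure, from 0 (fully open) to 1 (shut), set as the call begins (left out, the last holds). The fingers move at their own pace and stop on an object; "newtons" is the grip in N (left out, the last holds). Time passes only in rows, so rows that repeat a pose let the fingers close. It gives the time, the measured TCP pose, the force and the opening at its end, in the units of the state.
- sense(): the state, without advancing time (a new reading comes with each control period).
- camera(name): name is "scene" or "top"; returns a dict with "color" (400x640x3 uint8, blue, green, red), "fx", "fy", "cx", "cy" (pixels), "xyz" and "rotation" of the camera in the world. Camera axes: x right, y down, z forward; pixel columns grow to the right and rows downward; lengths in m; the calibration is good to about 2 mm. A picture is of the moment at which its call begins. There is no depth.
- job_done(): hands the job in, once; it reports no verdict.
The state is a dict: "clock": time; "joint_pos": joint angles; "qvel": joint speeds; "joint_efforts": joint torques, N m; "tcp_pos": TCP position; "tcp_rot": TCP orientation; "contact_force": force on the tool from outside, world axes, zero at the start; "wrist_torque": the same for the moment, N m; "grip_width": opening from 0.0 (shut) to 1.0 (fully open).
Only numpy, scipy, OpenCV 4.12 (cv2) and the standard library are available. Lean on these libraries where they do the work, as an engineer would, in place of code of your own. Each camera call takes 0.05 s, during which the arm holds its last target.

## Working session

There is one attempt and no reset: what is moved stays moved. The work goes in short steps, Python scripts to look and compute and a tool call to move; the robot and the scene stay as the last step left them, time stands still between calls to the robot, and variables do not carry over. Pictures are saved under pics/ and viewed, and the job is handed in when it is done.

Besides the shell and the picture viewer there is one more tool, called after ">>>" as name(argument=value, ...), one argument or row to a line, values as JSON. send_rows: Moves the arm, as the interface text tells. Scaled input: -1 to 1 covers 80 cm each way for a shift and 180 degrees each way for a turn. Its arguments: {"type":"object","properties":{"targets":{"type":"array","items":{"type":"array"}},"hand":{"type":"number"},"newtons":{"type":"number"}},"required":["targets"]}

```bash
mkdir -p pics
python3 - <<'E'
from rig import *
import cv2
for n in("scene","top"):
    c=camera(n); cv2.imwrite(f"pics/{n}0.png",c["color"]); print(n,c["fx"],c["fy"],c["cx"],c["cy"],c["xyz"],c["rotation"])
print(sense())
E
```

```text
scene 436.3314187586442 436.3314187586442 320.5630835535161 194.9310972347532 [ 1.04901345 -0.45381766  0.85474159] [-2.42327069  0.00715245  0.7802872 ]
top 428.3905239155835 428.3905239155835 314.63030054113466 202.0906887111218 [0.48673315 0.0089097  1.01842165] [-3.05149035  0.00896519 -1.57486002]
{'clock': 0.1, 'joint_pos': array([-1.31589463,  0.46937452, -0.04859952,  1.53356035,  0.02408621,
        1.14097528, -0.08230391]), 'qvel': array([ 8.23092233e-04, -1.15555137e-03,  1.32625999e-03, -3.26277262e-03,
       -1.94097213e-06,  1.01416399e-04,  1.57174602e-03]), 'joint_efforts': array([-6.39788159e-04, -5.09171605e+01, -8.16948968e-02, -2.36825591e+01,
       -6.14553317e-02,  3.46383336e-02,  7.66041967e-05]), 'tcp_pos': array([0.1888374 , 0.6474992 , 0.22160109]), 'tcp_rot': array([-3.13986057e+00,  4.40459867e-05,  2.85781411e+00]), 'contact_force': array([-0.02223625, -1.15647755,  0.71455181]), 'wrist_torque': array([-0.03079971, -0.02243396,  0.02951783]), 'grip_width': 0.9982703933957839}
```

View pics/scene0.png

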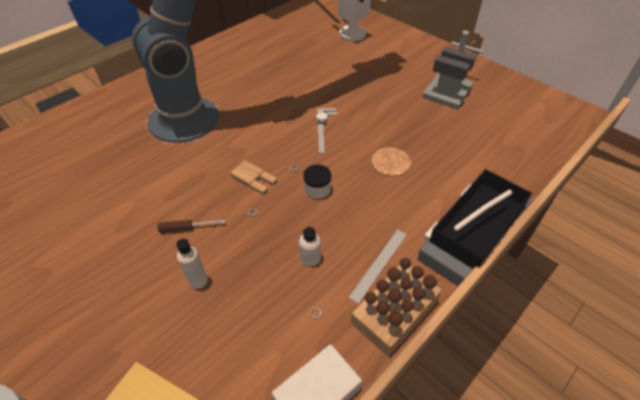

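View pics/top0.png

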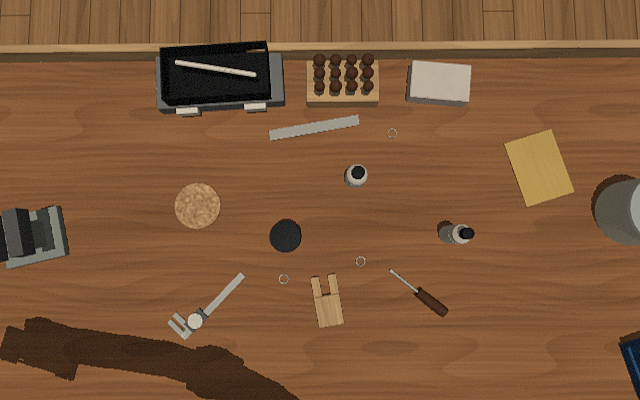

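Top view: target bottle at about (356,175), mat (197,205), jar (285,236), tall bottle (455,233). Scene view: bottle (310,248), mat (391,161), jar (317,182), tall bottle (193,266). Next I measure them.

```bash
cat > h.py <<'E'
import numpy as np,cv2
from scipy.spatial.transform import Rotation as Ro
def ray(c,u,v):
    return np.array(c["xyz"]),Ro.from_euler('xyz',c["rotation"]).as_matrix()@np.array([(u-c["cx"])/c["fx"],(v-c["cy"])/c["fy"],1])
def onz(c,u,v,z):
    o,d=ray(c,u,v); return o+d*(z-o[2])/d[2]
def tri(a,b):
    A=[];y=[]
    for o,d in(a,b):
        d=d/np.linalg.norm(d);P=np.eye(3)-np.outer(d,d);A.append(P);y.append(P@o)
    return np.linalg.lstsq(np.vstack(A),np.hstack(y),rcond=None)[0]
def blob(mask,u,v,r):
    m=np.zeros_like(mask);m[max(0,v-r):v+r,max(0,u-r):u+r]=mask[max(0,v-r):v+r,max(0,u-r):u+r]
    n,l,s,ce=cv2.connectedComponentsWithStats(m)
    if n<2:return None
    k=1+np.argmax(s[1:,4]);return ce[k],s[k]
E
python3 - <<'E'
from rig import *
from h import *
S=camera("scene");T=camera("top")
def dark(c): return (c["color"].max(2)<60).astype(np.uint8)*255
def white(c):
    h=cv2.cvtColor(c["color"],cv2.COLOR_BGR2HSV);return ((h[...,1]<70)&(h[...,2]>80)).astype(np.uint8)*255
for nm,s,t,r in(("bot",(309,235),(356,173),14),("jar",(317,177),(285,236),20),("tall",(184,247),(466,233),14)):
    a=blob(dark(S),*s,r);b=blob(dark(T),*t,r);print(nm,a,b)
    if a and b: print(" tri",tri(ray(S,*a[0]),ray(T,*b[0])))
for c,p in((S,(310,252)),(T,(356,175))): print("white",blob(white(c),*p,22))
for n,c,p,r in(("S",S,(391,161),26),("T",T,(197,205),28)):
    h=cv2.cvtColor(c["color"],cv2.COLOR_BGR2HSV)
    print(h[p[1],p[0]],h[p[1]+r+8,p[0]])
    m=(c["color"][...,2]>150).astype(np.uint8)*255
    b=blob(cv2.morphologyEx(m,cv2.MORPH_CLOSE,np.ones((7,7))),*p,r);print(n,b,onz(c,*b[0],.006))
a=S["color"][205:285,270:350];b=T["color"][135:215,316:396]
cv2.imwrite("pics/crop.png",cv2.resize(np.hstack([a,b]),None,fx=5,fy=5,interpolation=0))
E
```

```text
bot (array([309.22222222, 234.07692308]), array([304, 228,  11,  13, 117], dtype=int32)) (array([357.67910448, 172.09701493]), array([352, 166,  13,  13, 134], dtype=int32))
 tri [ 0.6359074  -0.07821164  0.08847737]
jar (array([316.93406593, 176.08571429]), array([305, 166,  25,  22, 455], dtype=int32)) (array([285.31021898, 235.31751825]), array([270, 219,  31,  33, 822], dtype=int32))
 tri [0.49852937 0.08278529 0.04874225]
tall (array([183.3255814 , 246.39534884]), array([178, 240,  12,  14, 129], dtype=int32)) (array([466.16083916, 232.94405594]), array([459, 228,  15,  11, 143], dtype=int32))
 tri [ 0.5009444  -0.29639451  0.13101588]
white (array([309.82278481, 250.60759494]), array([300, 235,  20,  30, 474], dtype=int32))
white (array([355.0112782 , 177.19172932]), array([346, 164,  22,  24, 266], dtype=int32))
[ 12 135 202] [ 11 152 166]
S (array([388.75021061, 163.22367313]), array([ 365,  135,   52,   52, 2374], dtype=int32)) [0.57549116 0.282933   0.006     ]
[ 15 120 166] [ 13 158 140]
T (array([196.84782609, 205.36708075]), array([ 175,  183,   45,   46, 1610], dtype=int32)) [0.57178628 0.29765607 0.006     ]
```

View pics/crop.png

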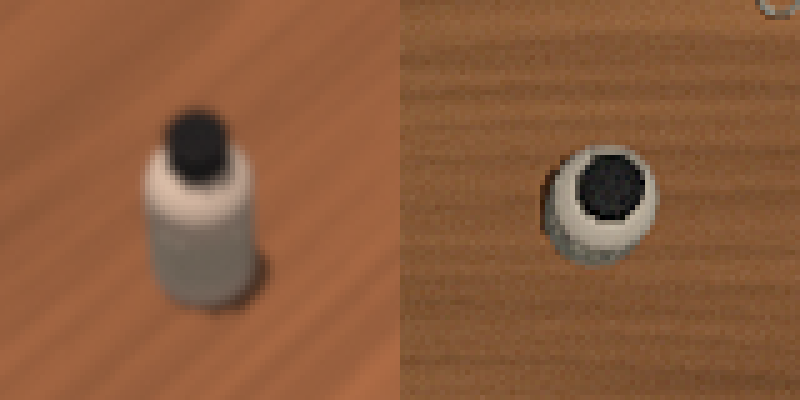

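```bash
cat >> h.py <<'E'
def go(s,p,rpy):
    R=Ro.from_euler('xyz',s["tcp_rot"]);D=Ro.from_euler('xyz',rpy)
    d=R.inv().apply(np.array(p)-s["tcp_pos"]);w=(R.inv()*D).as_rotvec()
    print("shift",np.round(d/.8,4),"turn",np.round(w/np.pi,4),"rows",np.linalg.norm(d)/.05,np.degrees(np.linalg.norm(w))/8.59)
def st(s):
    print({k:np.round(s[k],4).tolist() for k in("clock","joint_pos","tcp_pos","tcp_rot","contact_force","grip_width")})
E
python3 - <<'E'
from rig import *
from h import *
go(sense(),[.636,-.078,.22],[np.pi,0,1.449])
E
```

```text
shift [-0.7905 -0.7143  0.0033] turn [-3.000e-04  3.000e-04  4.485e-01] rows 17.047095655084522 9.397200943652567
```

>>> send_rows(
  targets=[
    [[-0.79,-0.714,0],[0,0,0.448]],
    [[-0.79,-0.714,0],[0,0,0.448]],
    [[-0.79,-0.714,0],[0,0,0.448]],
    [[-0.79,-0.714,0],[0,0,0.448]],
    [[-0.79,-0.714,0],[0,0,0.448]],
    [[-0.79,-0.714,0],[0,0,0.448]],
    [[-0.79,-0.714,0],[0,0,0.448]],
    [[-0.79,-0.714,0],[0,0,0.448]],
    [[-0.79,-0.714,0],[0,0,0.448]],
    [[-0.79,-0.714,0],[0,0,0.448]],
    [[-0.79,-0.714,0],[0,0,0.448]],
    [[-0.79,-0.714,0],[0,0,0.448]],
  ],
  hand=0,
)

```text
clock: 1.4
tcp_pos: [0.5043, 0.1355, 0.2228]
tcp_rot: [3.141, -0.001, 1.451]
contact_force: [1.0, 0.0, 0.6]
grip_width: 0.999
```

Run:
```python
from rig import *
from h import *
s=sense();st(s);go(s,[.636,-.078,.22],[np.pi,0,1.449])
```

```text
{'clock': 1.4, 'joint_pos': [-0.7333, 0.2264, 0.4636, 1.9152, -0.1182, 1.0258, -0.3385], 'tcp_pos': [0.5043, 0.1355, 0.2228], 'tcp_rot': [3.1413, -0.0007, 1.4508], 'contact_force': [1.0386, 0.0105, 0.6024], 'grip_width': 0.9988}
shift [-0.2452  0.1954  0.0033] turn [ 0.0001 -0.0002  0.0006] rows 5.016933043688317 0.0129121895555771
```

>>> send_rows(
  targets=[
    [[-0.245,0.195,0],[0,0,0]],
    [[-0.245,0.195,0],[0,0,0]],
    [[-0.245,0.195,0],[0,0,0]],
    [[-0.245,0.195,0],[0,0,0]],
    [[-0.245,0.195,0],[0,0,0]],
    [[-0.245,0.195,0.08],[0,0,0]],
    [[-0.245,0.195,0.08],[0,0,0]],
    [[-0.245,0.195,0.08],[0,0,0]],
  ],
)

```text
clock: 2.2
tcp_pos: [0.6327, -0.0746, 0.1555]
tcp_rot: [-3.135, -0.0, 1.451]
contact_force: [0.5, 0.1, 0.4]
grip_width: 0.997
```

Run:
```python
from rig import *
from h import *
s=sense();st(s);go(s,[.636,-.078,.038],[np.pi,0,1.449])
for n in("scene","top"):
    c=camera(n); cv2.imwrite(f"pics/{n}1.png",c["color"])
a=cv2.imread("pics/scene1.png")[100:300,180:460];b=cv2.imread("pics/top1.png")[80:280,250:530]
cv2.imwrite("pics/c1.png",cv2.resize(np.vstack([a,b]),None,fx=1.5,fy=1.5))
```

```text
{'clock': 2.2, 'joint_pos': [-0.3097, 0.5071, 0.5085, 1.7175, -0.2854, 0.9986, 0.1836], 'tcp_pos': [0.6327, -0.0746, 0.1555], 'tcp_rot': [-3.1345, -0.0004, 1.4514], 'contact_force': [0.5097, 0.0828, 0.4495], 'grip_width': 0.9974}
shift [-0.0037  0.0056  0.1468] turn [-0.0023 -0.0001  0.0008] rows 2.3520300578551936 0.04995182416329199
```

View pics/c1.png

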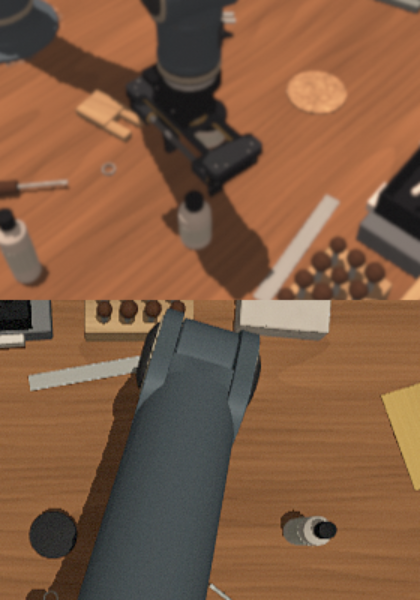

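The gripper hangs above the bottle: its cap is at about (195,200) in the upper crop, between and below the two fingers. Re-sensing after settling, then I descend.

Run:
```python
from rig import *
from h import *
s=sense();st(s);go(s,[.636,-.078,.038],[np.pi,0,1.449])
```

```text
{'clock': 2.3, 'joint_pos': [-0.3111, 0.5034, 0.5101, 1.7135, -0.285, 0.9985, 0.1835], 'tcp_pos': [0.6353, -0.0747, 0.1593], 'tcp_rot': [3.1411, -0.0008, 1.4525], 'contact_force': [-0.4463, 0.417, -0.929], 'grip_width': 0.9996}
shift [-0.0041  0.0012  0.1516] turn [ 0.0002 -0.0002  0.0011] rows 2.427189442272263 0.024074382708884273
```

>>> send_rows(
  targets=[
    [[-0.004,0.001,0.025],[0,0,0]],
    [[-0.004,0.001,0.05],[0,0,0]],
    [[-0.004,0.001,0.075],[0,0,0]],
    [[-0.004,0.001,0.1],[0,0,0]],
    [[-0.004,0.001,0.12],[0,0,0]],
    [[-0.004,0.001,0.135],[0,0,0]],
    [[-0.004,0.001,0.145],[0,0,0]],
    [[-0.004,0.001,0.151],[0,0,0]],
    [[-0.004,0.001,0.151],[0,0,0]],
    [[-0.004,0.001,0.151],[0,0,0]],
  ],
)

```text
clock: 3.3
tcp_pos: [0.6359, -0.0796, 0.0383]
tcp_rot: [3.141, -0.0, 1.45]
contact_force: [-0.1, 0.2, 0.5]
grip_width: 1.002
```

Run:
```python
from rig import *
from h import *
for n in("scene",):
    c=camera(n); cv2.imwrite(f"pics/{n}2.png",cv2.resize(c["color"][180:300,240:380],None,fx=4,fy=4))
s=sense();st(s)
```

```text
{'clock': 3.35, 'joint_pos': [-0.2507, 0.6484, 0.4404, 1.7915, -0.3735, 0.7837, 0.2585], 'tcp_pos': [0.6359, -0.0796, 0.0384], 'tcp_rot': [3.1404, -0.0001, 1.4503], 'contact_force': [-0.3051, 0.5192, 0.5307], 'grip_width': 0.9966}
```

View pics/scene2.png

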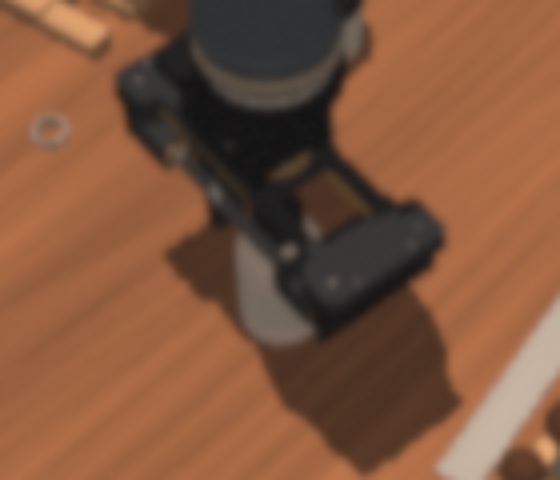

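The bottle stands upright between the fingers, with its foot at about (280,330) in the crop. I close the gripper.

>>> send_rows(
  targets=[
    [[0,0,0],[0,0,0]],
    [[0,0,0],[0,0,0]],
    [[0,0,0],[0,0,0]],
    [[0,0,0],[0,0,0]],
    [[0,0,0],[0,0,0]],
    [[0,0,0],[0,0,0]],
    [[0,0,0],[0,0,0]],
    [[0,0,0],[0,0,0]],
    [[0,0,0],[0,0,0]],
    [[0,0,0],[0,0,0]],
  ],
  hand=1,
  newtons=25,
)

```text
clock: 4.35
tcp_pos: [0.6357, -0.0795, 0.0378]
tcp_rot: [3.141, -0.0, 1.45]
contact_force: [2.4, 0.6, -0.5]
grip_width: 0.54
```

```bash
cat > fit.py <<'E'
from h import *
import itertools
Q=np.array([[-1.31589,.46937,-.0486,1.53356,.02409,1.14098,-.0823],[-0.7333,0.2264,0.4636,1.9152,-0.1182,1.0258,-0.3385],[-0.3111,0.5034,0.5101,1.7135,-0.285,0.9985,0.1835],[-0.2507,0.6484,0.4404,1.7915,-0.3735,0.7837,0.2585]])
P=np.array([[.18884,.6475,.2216],[0.5043,0.1355,0.2228],[0.6353,-0.0747,0.1593],[0.6359,-0.0796,0.0384]])
E=[[-3.13986,0,2.85781],[3.1413,-.0007,1.4508],[3.1411,-.0008,1.4525],[3.1404,-.0001,1.4503]]
def frames(q,s):
    R=Ro.identity();o=[R]
    for k in range(7):
        R=R*Ro.from_rotvec((s[k] if k%2==0 else s[k])*q[k]*np.array([0,0,1] if k%2==0 else [0,1,0]));o.append(R)
    return o
if __name__=="__main__":
  res=[]
  for s in itertools.product([1,-1],repeat=7):
    if s[1]<0: continue
    F=[frames(q,s) for q in Q]
    T=[f[7].inv()*Ro.from_euler('xyz',e) for f,e in zip(F,E)]
    m=Ro.concatenate(T).mean();err=max((m.inv()*t).magnitude() for t in T)
    A=[];b=[]
    for f,p in zip(F,P):
        M=[f[0].apply([0,0,1]),f[2].apply([0,0,1]),f[3].apply([1,0,0]),f[4].apply([0,0,1]),f[4].apply([1,0,0]),f[6].apply([0,0,1])]
        A.append(np.array(M).T);b.append(p)
    A=np.vstack(A);b=np.hstack(b);x,_,_,sv=np.linalg.lstsq(A,b,rcond=None);r=np.abs(A@x-b).max()
    res.append((err,r,s,np.round(x,3),m.as_euler('xyz'),sv[-1]))
  for r in sorted(res,key=lambda r:r[0])[:4]:print(r)
E
python3 fit.py
```

```text
(7.459158716664239e-05, np.float64(0.04344950661799629), (-1, 1, -1, 1, -1, 1, -1), array([9.887, 0.519, 0.018, 0.529, 0.082, 9.823]), array([-6.65805290e-06,  1.38146743e-05,  1.57077771e+00]), np.float64(0.0006935316286932319))
(0.4012798024201875, np.float64(0.04039809201821043), (-1, 1, -1, -1, 1, 1, 1), array([-0.106,  0.546,  0.86 ,  0.341, -0.08 ,  0.133]), array([-2.82720768,  0.07286602,  1.51820151]), np.float64(0.03686770534948144))
(0.41600206553942326, np.float64(0.04435232583715287), (-1, 1, -1, 1, 1, 1, -1), array([ 0.002,  0.523,  0.005,  0.46 , -0.04 ,  0.089]), array([-0.00560018,  0.28496312,  1.80675055]), np.float64(0.19430774951726604))
(0.4833184806136223, np.float64(0.0427423374600818), (-1, 1, -1, -1, 1, -1, -1), array([-0.036,  0.351,  0.909,  0.472,  0.072, -0.111]), array([-0.82853199, -0.0202056 ,  1.66825932]), np.float64(0.14566987258107128))
```

>>> send_rows(
  targets=[
    [[0,0,-0.01],[0,0,0]],
    [[0,0,-0.03],[0,0,0]],
    [[0,0,-0.07],[0,0,0]],
    [[0,0,-0.12],[0,0,0]],
    [[0,0,-0.17],[0,0,0]],
    [[0,0,-0.22],[0,0,0]],
    [[0,0,-0.25],[0,0,0]],
  ],
)

```text
clock: 5.05
tcp_pos: [0.636, -0.0801, 0.2426]
tcp_rot: [3.137, -0.001, 1.45]
contact_force: [1.0, -1.0, -1.9]
grip_width: 0.54
```

>>> send_rows(
  targets=[
    [[0,0,-0.06],[-0.03,0,0]],
    [[0,0,-0.12],[-0.06,0,0]],
    [[0,0,-0.18],[-0.09,0,0]],
    [[0,0,-0.24],[-0.12,0,0]],
    [[0,0,-0.3],[-0.15,0,0]],
    [[0,0,-0.36],[-0.18,0,0]],
    [[0,0,-0.42],[-0.21,0,0]],
    [[0,0,-0.45],[-0.25,0,0]],
    [[0,0,-0.45],[-0.25,0,0]],
    [[0,0,-0.45],[-0.25,0,0]],
  ],
)

```text
clock: 6.05
tcp_pos: [0.6337, -0.0803, 0.5966]
tcp_rot: [2.36, -0.001, 1.45]
contact_force: [0.4, -0.4, -3.7]
grip_width: 0.54
```

Run:
```python
from rig import *
from h import *
s=sense();st(s)
import fit
Q=np.vstack([fit.Q,s["joint_pos"]]);P=np.vstack([fit.P,s["tcp_pos"]])
sg=(-1,1,-1,1,-1,1,-1)
def M(q):
    f=fit.frames(q,sg);c=[f[0].apply([0,0,1])]
    for k in (1,2,3,4,5,6):
        c+= [f[k].apply([1,0,0])] if k%2 else []
        c.append(f[k].apply([0,1,0]))
        if k in(2,4,6):c.append(f[k].apply([0,0,1]))
    return np.array(c).T
# reduced: d1, L1, L2, L3, x offset sh, y offset sh, y elbow, x elbow, x wrist
def N(q):
    f=fit.frames(q,sg);X,Y,Z=np.eye(3)
    return np.array([Z,f[2].apply(Z),f[4].apply(Z),f[6].apply(Z),f[1].apply(X),f[2].apply(Y),f[4].apply(Y),f[3].apply(X),f[4].apply(X),f[6].apply(X)]).T
A=np.vstack([N(q) for q in Q]);b=P.ravel();x,_,_,sv=np.linalg.lstsq(A,b,rcond=1e-3);print(np.round(x,4),np.abs(A@x-b).max(),sv)
```

```text
{'clock': 6.05, 'joint_pos': [-0.5573, -0.1407, 0.5017, 1.6198, 0.2275, 0.8781, -0.2289], 'tcp_pos': [0.6337, -0.0803, 0.5966], 'tcp_rot': [2.3605, -0.0011, 1.4496], 'contact_force': [0.3545, -0.36, -3.6687], 'grip_width': 0.5398}
[ 2.378e-01  5.542e-01  4.669e-01  3.147e-01 -1.000e-04 -2.640e-02
 -1.570e-02  2.000e-04  1.000e-04  1.000e-04] 9.04874552952184e-05 [4.41670478 4.40402578 3.14359493 0.70064297 0.54141197 0.46069996
 0.35176442 0.22262596 0.18715038 0.10241561]
```

```bash
cat > kin.py <<'E'
from h import *
import fit
from scipy.optimize import minimize,least_squares
sg=(-1,1,-1,1,-1,1,-1);L=[.2378,.5542,.4669,.3147,-.0264,-.0157]
B=Ro.from_euler('z',np.pi/2)
lo=np.array([-2.59,-.33,-1.39,.1,-1.04,.21,-2.66]);hi=np.array([2.59,1.99,1.29,2.45,4.18,1.99,2.66])
def fk(q):
    f=fit.frames(q,sg);Z=[0,0,1];Y=[0,1,0]
    return L[0]*np.array(Z)+L[1]*f[2].apply(Z)+L[2]*f[4].apply(Z)+L[3]*f[6].apply(Z)+L[4]*f[2].apply(Y)+L[5]*f[4].apply(Y),f[7]*B
E
python3 - <<'E'
from rig import *
from kin import *
s=sense();q0=s["joint_pos"];p,R=fk(q0);print(p,R.as_euler('xyz'),s["tcp_pos"])
el=lambda q:R0(q)[2]
R0=lambda q:fk(q)[1].apply([0,0,1])
r=minimize(lambda q:np.sum((q-q0)**2),q0,bounds=list(zip(lo+.12,hi-.12)),constraints=[{'type':'ineq','fun':lambda q:el(q)-np.sin(np.radians(48))}])
qg=r.x;print(np.round(qg,3),fk(qg)[0],R0(qg))
for t in np.linspace(1/16,1,16):
    q=q0+t*(qg-q0);p1,R1=fk(q);d=R.inv().apply(p1-p);w=(R.inv()*R1).as_rotvec()
    print(np.round(d/.8,3).tolist(),np.round(w/np.pi,3).tolist(),np.round(p1,2))
E
```

```text
[ 0.63382165 -0.08019792  0.59668061] [ 2.36048413e+00 -1.11079829e-03  1.44964455e+00] [ 0.63374529 -0.08025301  0.59658273]
[-0.557 -0.21   0.382  0.591  0.234  0.33  -0.229] [ 0.31247717 -0.10293959  1.44193932] [ 0.66902067 -0.01212884  0.74314482]
[0.006, 0.062, -0.035] [-0.032, 0.006, 0.002] [ 0.65 -0.08  0.65]
[0.012, 0.122, -0.075] [-0.064, 0.012, 0.005] [ 0.66 -0.07  0.71]
[0.016, 0.179, -0.121] [-0.096, 0.018, 0.007] [ 0.67 -0.07  0.77]
[0.019, 0.232, -0.172] [-0.128, 0.024, 0.01] [ 0.67 -0.07  0.83]
[0.021, 0.282, -0.228] [-0.16, 0.03, 0.012] [ 0.67 -0.07  0.88]
[0.021, 0.327, -0.288] [-0.192, 0.036, 0.015] [ 0.66 -0.07  0.94]
[0.019, 0.367, -0.352] [-0.224, 0.042, 0.018] [ 0.65 -0.07  1.  ]
[0.016, 0.402, -0.42] [-0.256, 0.048, 0.021] [ 0.63 -0.07  1.06]
[0.011, 0.431, -0.491] [-0.288, 0.054, 0.024] [ 0.6  -0.07  1.12]
[0.004, 0.454, -0.565] [-0.32, 0.06, 0.028] [ 0.57 -0.07  1.17]
[-0.005, 0.472, -0.64] [-0.352, 0.065, 0.031] [ 0.54 -0.07  1.23]
[-0.015, 0.483, -0.717] [-0.384, 0.071, 0.035] [ 0.5  -0.08  1.28]
[-0.028, 0.488, -0.795] [-0.416, 0.076, 0.039] [ 0.46 -0.08  1.32]
[-0.042, 0.486, -0.874] [-0.448, 0.081, 0.043] [ 0.42 -0.09  1.37]
[-0.058, 0.478, -0.952] [-0.48, 0.086, 0.047] [ 0.37 -0.1   1.41]
[-0.076, 0.463, -1.029] [-0.512, 0.09, 0.051] [ 0.31 -0.1   1.44]
```

>>> send_rows(
  targets=[
    [[0.004,0.042,-0.023],[-0.021,0.004,0.001]],
    [[0.008,0.082,-0.048],[-0.043,0.008,0.003]],
    [[0.012,0.122,-0.075],[-0.064,0.012,0.005]],
    [[0.015,0.16,-0.105],[-0.085,0.016,0.006]],
    [[0.017,0.197,-0.138],[-0.107,0.02,0.008]],
    [[0.019,0.232,-0.172],[-0.128,0.024,0.01]],
    [[0.02,0.265,-0.209],[-0.149,0.028,0.011]],
    [[0.021,0.297,-0.248],[-0.171,0.032,0.013]],
    [[0.021,0.327,-0.288],[-0.192,0.036,0.015]],
    [[0.02,0.354,-0.33],[-0.213,0.04,0.017]],
    [[0.018,0.379,-0.375],[-0.235,0.044,0.019]],
    [[0.016,0.402,-0.42],[-0.256,0.048,0.021]],
  ],
)

```text
clock: 7.25
tcp_pos: [0.6289, -0.0652, 1.0608]
tcp_rot: [1.548, -0.113, 1.561]
contact_force: [0.7, -0.8, -2.1]
grip_width: 0.534
```

Run:
```python
from rig import *
from kin import *
s=sense();st(s);q0=s["joint_pos"];p,R=fk(q0);print(p,s["tcp_pos"])
R0=lambda q:fk(q)[1].apply([0,0,1])
print("elev",np.degrees(np.arcsin(R0(q0)[2])))
r=minimize(lambda q:np.sum((q-q0)**2),q0,bounds=list(zip(lo+.1,hi-.1)),constraints=[{'type':'ineq','fun':lambda q:R0(q)[2]-np.sin(np.radians(46))}])
qg=r.x;print(np.round(qg,3),fk(qg)[0],R0(qg))
for t in np.linspace(1/12,1,12):
    q=q0+t*(qg-q0);p1,R1=fk(q);d=R.inv().apply(p1-p);w=(R.inv()*R1).as_rotvec()
    print(np.round(d/.8,3).tolist(),np.round(w/np.pi,3).tolist(),np.round(p1,2),np.degrees(np.arcsin(R0(q)[2])).round())
```

```text
{'clock': 7.25, 'joint_pos': [-0.5942, -0.1771, 0.4629, 1.1059, 0.2609, 0.6055, -0.2459], 'tcp_pos': [0.6289, -0.0652, 1.0608], 'tcp_rot': [1.5484, -0.1127, 1.5612], 'contact_force': [0.7424, -0.8138, -2.1324], 'grip_width': 0.5337}
[ 0.62897685 -0.06511239  1.06092748] [ 0.62889496 -0.06516843  1.06080466]
elev 1.2730112121840096
[-0.594 -0.23   0.404  0.662  0.266  0.31  -0.246] [ 0.33833794 -0.10687123  1.42108928] [ 0.69461739 -0.00754573  0.7193398 ]
[0.003, 0.044, -0.017] [-0.02, 0.004, 0.002] [ 0.61 -0.07  1.1 ] 5.0
[0.006, 0.088, -0.037] [-0.041, 0.008, 0.004] [ 0.6  -0.07  1.13] 9.0
[0.008, 0.131, -0.058] [-0.061, 0.011, 0.007] [ 0.58 -0.07  1.16] 12.0
[0.01, 0.173, -0.083] [-0.082, 0.015, 0.009] [ 0.56 -0.07  1.2 ] 16.0
[0.011, 0.215, -0.109] [-0.102, 0.018, 0.011] [ 0.54 -0.07  1.23] 20.0
[0.011, 0.254, -0.138] [-0.123, 0.022, 0.014] [ 0.51 -0.08  1.26] 24.0
[0.01, 0.293, -0.169] [-0.143, 0.025, 0.016] [ 0.49 -0.08  1.29] 27.0
[0.009, 0.33, -0.202] [-0.163, 0.028, 0.019] [ 0.46 -0.09  1.32] 31.0
[0.006, 0.366, -0.237] [-0.184, 0.031, 0.021] [ 0.43 -0.09  1.35] 35.0
[0.003, 0.399, -0.274] [-0.204, 0.034, 0.023] [ 0.4  -0.1   1.37] 39.0
[-0.0, 0.431, -0.312] [-0.225, 0.037, 0.026] [ 0.37 -0.1   1.4 ] 42.0
[-0.005, 0.462, -0.353] [-0.245, 0.04, 0.028] [ 0.34 -0.11  1.42] 46.0
```

Tracking follows the plan exactly, and the tool is now level. On to the inversion.

>>> send_rows(
  targets=[
    [[0.003,0.044,-0.017],[-0.02,0.004,0.002]],
    [[0.006,0.088,-0.037],[-0.041,0.008,0.004]],
    [[0.008,0.131,-0.058],[-0.061,0.011,0.007]],
    [[0.01,0.173,-0.083],[-0.082,0.015,0.009]],
    [[0.011,0.215,-0.109],[-0.102,0.018,0.011]],
    [[0.011,0.254,-0.138],[-0.123,0.022,0.014]],
    [[0.01,0.293,-0.169],[-0.143,0.025,0.016]],
    [[0.009,0.33,-0.202],[-0.163,0.028,0.019]],
    [[0.006,0.366,-0.237],[-0.184,0.031,0.021]],
    [[0.003,0.399,-0.274],[-0.204,0.034,0.023]],
    [[0,0.431,-0.312],[-0.225,0.037,0.026]],
    [[-0.005,0.462,-0.353],[-0.245,0.04,0.028]],
  ],
)

```text
clock: 8.45
tcp_pos: [0.3371, -0.1072, 1.421]
tcp_rot: [0.758, -0.141, 1.709]
contact_force: [-0.1, -0.6, -2.0]
grip_width: 0.537
```

>>> send_rows(
  targets=[
    [[0,0,0],[0,0,0]],
    [[0,0,0],[0,0,0]],
    [[0,0,0],[0,0,0]],
    [[0,0,0],[0,0,0]],
    [[0,0,0],[0,0,0]],
  ],
)

```text
clock: 8.95
tcp_pos: [0.3365, -0.1074, 1.4208]
tcp_rot: [0.757, -0.142, 1.711]
contact_force: [-1.2, 0.2, -2.2]
grip_width: 0.542
```

Run:
```python
from rig import *
from kin import *
s=sense();st(s);print("elev",np.degrees(np.arcsin(Ro.from_euler('xyz',s["tcp_rot"]).apply([0,0,1])[2])))
c=camera("scene");cv2.imwrite("pics/scene3.png",c["color"])
```

```text
{'clock': 8.95, 'joint_pos': [-0.6118, -0.2358, 0.4046, 0.6648, 0.2925, 0.3118, -0.2569], 'tcp_pos': [0.3365, -0.1074, 1.4208], 'tcp_rot': [0.7567, -0.1417, 1.7109], 'contact_force': [-1.2137, 0.2418, -2.2051], 'grip_width': 0.5418}
elev 46.03782675280455
```

View pics/scene3.png

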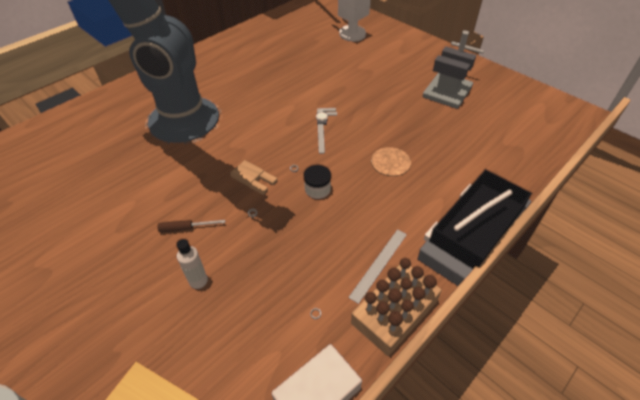

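The image shows mat, jar and tall bottle undisturbed. The held bottle is out of view above the frame, but the gripper still reads 0.54 and the cap is 46° below level by the tool pose. Now I plan the way back, to above the mat.

```bash
cat > plan.py <<'E'
from kin import *
def plan(q0,qg,n):
    p,R=fk(q0);pl=p
    print("step mm",[round(float(np.linalg.norm(fk(q0+(k+1)/n*(qg-q0))[0]-fk(q0+k/n*(qg-q0))[0])*1000)) for k in range(n)])
    for c in range(0,n,12):
        p,R=fk(q0+c/n*(qg-q0));rows=[]
        for k in range(c+1,min(c+12,n)+1):
            p1,R1=fk(q0+k/n*(qg-q0));rows.append([np.round(R.inv().apply(p1-p)/.8,3).tolist(),np.round((R.inv()*R1).as_rotvec()/np.pi,3).tolist()])
        print(rows)
def ik(p,Rt,q0):
    def f(q):
        a,b=fk(q);return np.r_[(a-p)*10,(b.inv()*Rt).as_rotvec()*5,.01*(q-q0)]
    return least_squares(f,q0,bounds=(lo+.08,hi-.08)).x
E
python3 - <<'E'
from rig import *
from plan import *
S=camera("scene");T=camera("top")
m=(cv2.GaussianBlur(S["color"],(5,5),0)[...,2]>185).astype(np.uint8)*255
b=blob(cv2.morphologyEx(m,cv2.MORPH_CLOSE,np.ones((5,5))),391,161,26);print(b,onz(S,*b[0],.006))
b=blob(cv2.morphologyEx((T["color"][...,2]>150).astype(np.uint8)*255,cv2.MORPH_CLOSE,np.ones((7,7))),197,205,28);print(b,onz(T,*b[0],.006))
q0=sense()["joint_pos"]
qg=ik(np.array([.572,.298,.25]),Ro.from_euler('xyz',[np.pi,0,2.05]),np.array([-1.0,.3,.45,1.75,-.1,1.0,-.1]))
print(np.round(qg,3),fk(qg)[0]);plan(q0,qg,36)
E
```

```text
(array([390.75376884, 160.90954774]), array([372, 148,  39,  27, 796], dtype=int32)) [0.57373148 0.29390809 0.006     ]
(array([196.82541641, 205.38926589]), array([ 175,  183,   45,   46, 1621], dtype=int32)) [0.57173361 0.29770838 0.006     ]
[-0.851  0.415  0.426  1.598 -0.182  1.168  0.094] [0.57199891 0.29800003 0.24999969]
step mm [49, 48, 48, 48, 47, 47, 47, 46, 46, 45, 45, 45, 44, 44, 43, 43, 42, 41, 41, 40, 40, 39, 39, 38, 37, 37, 36, 36, 35, 34, 34, 33, 32, 32, 31, 31]
[[[0.014, -0.057, 0.015], [0.021, 0.002, -0.001]], [[0.028, -0.115, 0.027], [0.043, 0.005, -0.002]], [[0.042, -0.173, 0.036], [0.064, 0.007, -0.003]], [[0.056, -0.23, 0.042], [0.085, 0.01, -0.005]], [[0.07, -0.288, 0.045], [0.106, 0.012, -0.006]], [[0.084, -0.345, 0.045], [0.128, 0.015, -0.008]], [[0.097, -0.402, 0.042], [0.149, 0.018, -0.01]], [[0.111, -0.457, 0.036], [0.17, 0.021, -0.012]], [[0.124, -0.512, 0.027], [0.191, 0.024, -0.015]], [[0.137, -0.567, 0.016], [0.213, 0.027, -0.017]], [[0.15, -0.619, 0.001], [0.234, 0.03, -0.02]], [[0.162, -0.671, -0.016], [0.255, 0.033, -0.023]]]
[[[0.015, -0.047, 0.02
[... 462 characters left out ...]
0.033]], [[0.14, -0.534, 0.107], [0.233, 0.031, -0.037]], [[0.149, -0.58, 0.101], [0.254, 0.033, -0.041]]]
[[[0.013, -0.036, 0.027], [0.021, 0.003, -0.003]], [[0.025, -0.073, 0.052], [0.042, 0.005, -0.007]], [[0.037, -0.11, 0.075], [0.063, 0.008, -0.01]], [[0.048, -0.148, 0.095], [0.084, 0.01, -0.014]], [[0.059, -0.187, 0.112], [0.105, 0.013, -0.017]], [[0.069, -0.226, 0.127], [0.126, 0.015, -0.02]], [[0.079, -0.265, 0.14], [0.147, 0.017, -0.023]], [[0.088, -0.304, 0.151], [0.168, 0.02, -0.026]], [[0.096, -0.343, 0.159], [0.189, 0.022, -0.028]], [[0.104, -0.381, 0.165], [0.209, 0.024, -0.031]], [[0.111, -0.419, 0.169], [0.23, 0.027, -0.033]], [[0.118, -0.457, 0.171], [0.251, 0.029, -0.035]]]
```

>>> send_rows(
  targets=[
    [[0.014,-0.057,0.015],[0.021,0.002,-0.001]],
    [[0.028,-0.115,0.027],[0.043,0.005,-0.002]],
    [[0.042,-0.173,0.036],[0.064,0.007,-0.003]],
    [[0.056,-0.23,0.042],[0.085,0.01,-0.005]],
    [[0.07,-0.288,0.045],[0.106,0.012,-0.006]],
    [[0.084,-0.345,0.045],[0.128,0.015,-0.008]],
    [[0.097,-0.402,0.042],[0.149,0.018,-0.01]],
    [[0.111,-0.457,0.036],[0.17,0.021,-0.012]],
    [[0.124,-0.512,0.027],[0.191,0.024,-0.015]],
    [[0.137,-0.567,0.016],[0.213,0.027,-0.017]],
    [[0.15,-0.619,0.001],[0.234,0.03,-0.02]],
    [[0.162,-0.671,-0.016],[0.255,0.033,-0.023]],
  ],
)

```text
clock: 10.3
tcp_pos: [0.6891, 0.1266, 1.0641]
tcp_rot: [1.556, -0.036, 1.776]
contact_force: [0.2, -0.2, -1.6]
grip_width: 0.539
```

>>> send_rows(
  targets=[
    [[0.015,-0.047,0.023],[0.021,0.003,-0.003]],
    [[0.03,-0.096,0.044],[0.042,0.006,-0.006]],
    [[0.044,-0.144,0.062],[0.064,0.008,-0.009]],
    [[0.058,-0.193,0.077],[0.085,0.011,-0.013]],
    [[0.071,-0.243,0.09],[0.106,0.014,-0.016]],
    [[0.084,-0.292,0.099],[0.127,0.017,-0.019]],
    [[0.096,-0.341,0.106],[0.148,0.02,-0.023]],
    [[0.108,-0.39,0.11],[0.169,0.023,-0.026]],
    [[0.119,-0.439,0.112],[0.19,0.025,-0.03]],
    [[0.13,-0.486,0.111],[0.212,0.028,-0.033]],
    [[0.14,-0.534,0.107],[0.233,0.031,-0.037]],
    [[0.149,-0.58,0.101],[0.254,0.033,-0.041]],
  ],
)

```text
clock: 11.5
tcp_pos: [0.7481, 0.2773, 0.6066]
tcp_rot: [2.356, 0.043, 1.916]
contact_force: [0.3, -0.1, -1.1]
grip_width: 0.54
```

Run:
```python
from rig import *
from plan import *
s=sense();st(s);q0=s["joint_pos"]
qg=ik(np.array([.573,.296,.22]),Ro.from_euler('xyz',[np.pi,0,2.05]),q0+np.array([0,.2,0,.2,0,.3,0]))
print(np.round(qg,3),fk(qg)[0]);plan(q0,qg,12)
```

```text
{'clock': 11.5, 'joint_pos': [-0.7464, 0.1977, 0.3837, 1.2868, -0.0064, 0.8865, -0.0348], 'tcp_pos': [0.7481, 0.2773, 0.6066], 'tcp_rot': [2.3557, 0.0427, 1.9162], 'contact_force': [0.2799, -0.0822, -1.1492], 'grip_width': 0.5401}
[-0.747  0.426  0.284  1.628 -0.13   1.106  0.051] [0.57300021 0.29600025 0.22000042]
step mm [39, 39, 38, 37, 37, 36, 36, 35, 35, 34, 34, 33]
[[[0.013, -0.036, 0.03], [0.021, 0.003, -0.003]], [[0.026, -0.074, 0.057], [0.041, 0.005, -0.007]], [[0.038, -0.112, 0.083], [0.062, 0.008, -0.01]], [[0.049, -0.152, 0.105], [0.083, 0.01, -0.013]], [[0.06, -0.192, 0.126], [0.103, 0.013, -0.016]], [[0.07, -0.233, 0.143], [0.124, 0.015, -0.02]], [[0.079, -0.274, 0.159], [0.145, 0.018, -0.022]], [[0.088, -0.315, 0.171], [0.166, 0.02, -0.025]], [[0.096, -0.356, 0.182], [0.186, 0.023, -0.028]], [[0.104, -0.397, 0.19], [0.207, 0.025, -0.03]], [[0.11, -0.438, 0.195], [0.228, 0.027, -0.033]], [[0.117, -0.479, 0.198], [0.249, 0.03, -0.035]]]
```

>>> send_rows(
  targets=[
    [[0.013,-0.036,0.03],[0.021,0.003,-0.003]],
    [[0.026,-0.074,0.057],[0.041,0.005,-0.007]],
    [[0.038,-0.112,0.083],[0.062,0.008,-0.01]],
    [[0.049,-0.152,0.105],[0.083,0.01,-0.013]],
    [[0.06,-0.192,0.126],[0.103,0.013,-0.016]],
    [[0.07,-0.233,0.143],[0.124,0.015,-0.02]],
    [[0.079,-0.274,0.159],[0.145,0.018,-0.022]],
    [[0.088,-0.315,0.171],[0.166,0.02,-0.025]],
    [[0.096,-0.356,0.182],[0.186,0.023,-0.028]],
    [[0.104,-0.397,0.19],[0.207,0.025,-0.03]],
    [[0.11,-0.438,0.195],[0.228,0.027,-0.033]],
    [[0.117,-0.479,0.198],[0.249,0.03,-0.035]],
  ],
)

```text
clock: 12.7
tcp_pos: [0.5735, 0.2963, 0.2204]
tcp_rot: [3.141, -0.001, 2.05]
contact_force: [-1.1, 0.1, -1.9]
grip_width: 0.537
```

Run:
```python
from rig import *
from h import *
c=camera("scene");cv2.imwrite("pics/scene4.png",cv2.resize(c["color"][20:200,280:480],None,fx=3,fy=3));s=sense()
st(s)
go(s,[.573,.296,.15],[np.pi,0,2.05])
```

```text
{'clock': 12.75, 'joint_pos': [-0.7431, 0.4303, 0.277, 1.6324, -0.1304, 1.109, 0.0505], 'tcp_pos': [0.569, 0.2956, 0.2153], 'tcp_rot': [-3.1295, -0.0023, 2.0517], 'contact_force': [-2.8259, -0.3653, -6.5524], 'grip_width': 0.5423}
shift [-0.0021  0.0056  0.0816] turn [-0.0038 -0.0007  0.0006] rows 1.3087826343681588 0.08269839161028059
```

View pics/scene4.png

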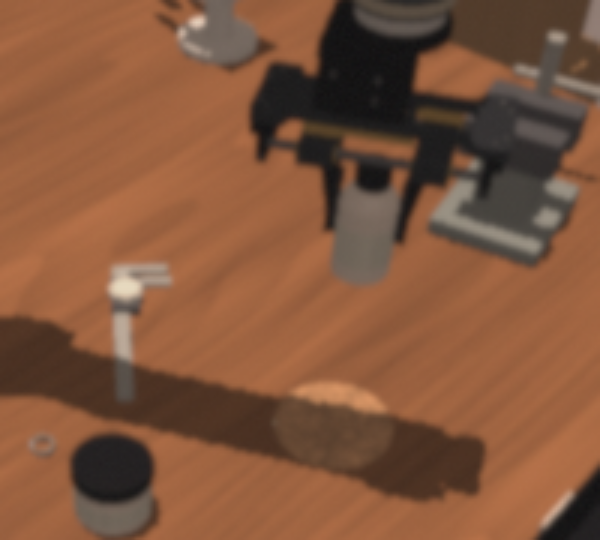

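The bottle is held upright, cap at (375,175) and foot at (360,275) in the crop, above the mat at (330,425). I descend to about 8 mm above the mat.

>>> send_rows(
  targets=[
    [[0,0,0.01],[0,0,0]],
    [[0,0,0.03],[0,0,0]],
    [[0,0,0.06],[0,0,0]],
    [[0,0,0.09],[0,0,0]],
    [[0,0,0.12],[0,0,0]],
    [[0,0,0.15],[0,0,0]],
    [[0,0,0.175],[0,0,0]],
    [[0,0,0.19],[0,0,0]],
    [[0,0,0.2],[0,0,0]],
    [[0,0,0.208],[0,0,0]],
    [[0,0,0.21],[0,0,0]],
    [[0,0,0.21],[0,0,0]],
  ],
)

```text
clock: 13.95
tcp_pos: [0.5762, 0.2973, 0.0547]
tcp_rot: [3.135, -0.001, 2.05]
contact_force: [0.6, -0.2, -2.0]
grip_width: 0.539
```

Run:
```python
from rig import *
from h import *
c=camera("scene");cv2.imwrite("pics/scene5.png",cv2.resize(c["color"][60:200,320:460],None,fx=4,fy=4));
s=sense();st(s)
go(s,[.573,.296,.044],[np.pi,0,2.05])
```

```text
{'clock': 14.0, 'joint_pos': [-0.7074, 0.6054, 0.2348, 1.7595, -0.1881, 0.792, 0.0976], 'tcp_pos': [0.5763, 0.2973, 0.0549], 'tcp_rot': [3.1351, -0.0009, 2.0496], 'contact_force': [0.5926, -0.5614, -1.9001], 'grip_width': 0.5405}
shift [ 0.0004 -0.0045  0.0136] turn [ 0.0021 -0.0003 -0.0001] rows 0.22944547755225525 0.043727640153260465
```

View pics/scene5.png

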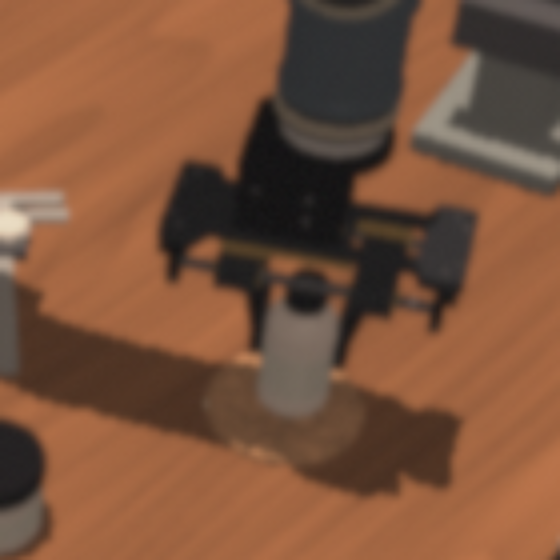

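The foot (295,410) is over the mat, centred about (285,410). Final slow lowering, watching the force.

>>> send_rows(
  targets=[
    [[0,-0.004,0.002],[0.002,0,0]],
    [[0,-0.004,0.004],[0.002,0,0]],
    [[0,-0.004,0.006],[0.002,0,0]],
    [[0,-0.004,0.008],[0.002,0,0]],
    [[0,-0.004,0.01],[0.002,0,0]],
    [[0,-0.004,0.011],[0.002,0,0]],
    [[0,-0.004,0.012],[0.002,0,0]],
    [[0,-0.004,0.012],[0.002,0,0]],
    [[0,-0.004,0.012],[0.002,0,0]],
  ],
)

```text
clock: 14.9
tcp_pos: [0.573, 0.2957, 0.0446]
tcp_rot: [-3.14, -0.001, 2.05]
contact_force: [-0.0, -0.3, -1.9]
grip_width: 0.537
```

>>> send_rows(
  targets=[
    [[0,0,0.0005],[-0.0005,0,0]],
    [[0,0,0.001],[-0.0005,0,0]],
    [[0,0,0.001],[-0.0005,0,0]],
    [[0,0,0.001],[-0.0005,0,0]],
  ],
)

```text
clock: 15.3
tcp_pos: [0.573, 0.2956, 0.0438]
tcp_rot: [3.141, -0.001, 2.05]
contact_force: [-0.5, 1.3, -0.6]
grip_width: 0.541
```

>>> send_rows(
  targets=[
    [[0,0,0.0004],[0,0,0]],
    [[0,0,0.0008],[0,0,0]],
    [[0,0,0.0008],[0,0,0]],
    [[0,0,0.0008],[0,0,0]],
  ],
)

```text
clock: 15.7
tcp_pos: [0.573, 0.2957, 0.0438]
tcp_rot: [3.141, -0.001, 2.05]
contact_force: [-2.5, -0.7, 5.5]
grip_width: 0.538
```

Contact confirmed: the upward force is about 5.5 N and z has stopped. Releasing.

>>> send_rows(
  targets=[
    [[0,0,0],[0,0,0]],
    [[0,0,0],[0,0,0]],
    [[0,0,0],[0,0,0]],
    [[0,0,0],[0,0,0]],
    [[0,0,0],[0,0,0]],
    [[0,0,0],[0,0,0]],
    [[0,0,0],[0,0,0]],
    [[0,0,0],[0,0,0]],
    [[0,0,0],[0,0,0]],
    [[0,0,0],[0,0,0]],
  ],
  hand=0,
)

```text
clock: 16.7
tcp_pos: [0.5729, 0.2956, 0.0431]
tcp_rot: [3.141, -0.001, 2.05]
contact_force: [-0.5, -0.6, 0.3]
grip_width: 0.997
```

>>> send_rows(
  targets=[
    [[0,0,-0.01],[0,0,0]],
    [[0,0,-0.03],[0,0,0]],
    [[0,0,-0.06],[0,0,0]],
    [[0,0,-0.1],[0,0,0]],
    [[0,0,-0.14],[0,0,0]],
    [[0,0,-0.19],[0,0,0]],
    [[0,0,-0.24],[0,0,0]],
    [[0,0,-0.28],[0,0,0]],
    [[0,0,-0.3],[0,0,0]],
    [[0,0,-0.3],[0,0,0]],
    [[0,0,-0.3],[0,0,0]],
  ],
)

```text
clock: 17.8
tcp_pos: [0.5727, 0.2952, 0.2836]
tcp_rot: [3.141, -0.001, 2.05]
contact_force: [-0.1, -0.2, -0.1]
grip_width: 0.998
```

Run:
```python
from rig import *
from h import *
c=camera("scene");cv2.imwrite("pics/scene6.png",c["color"]);st(sense())
def dark(c): return (c["color"].max(2)<60).astype(np.uint8)*255
T=camera("top")
for s,t,r in(((317,177),(285,236),20),((184,247),(466,233),14)):
    a=blob(dark(c),*s,r);b=blob(dark(T),*t,r);print(tri(ray(c,*a[0]),ray(T,*b[0])) if a and b else (a,b))
```

```text
{'clock': 17.85, 'joint_pos': [-0.7521, 0.3797, 0.2921, 1.5505, -0.1145, 1.2293, 0.0377], 'tcp_pos': [0.5723, 0.2951, 0.2825], 'tcp_rot': [-3.1404, -0.0009, 2.0496], 'contact_force': [-0.8227, -0.0272, -0.7064], 'grip_width': 0.9982}
[0.49777376 0.08308773 0.04791929]
[ 0.50093136 -0.29644512  0.13093415]
```

View pics/scene6.png

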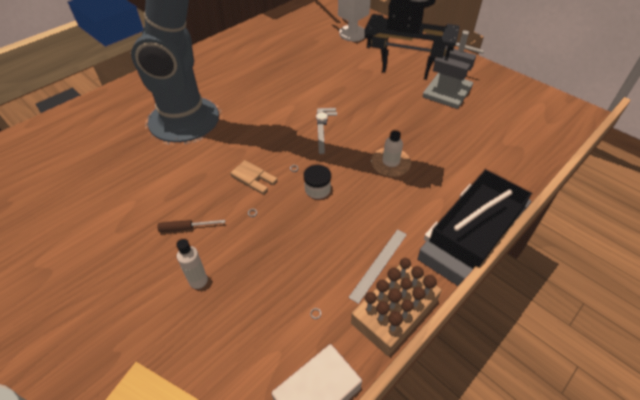

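The bottle stands upright on the mat at (393,150), and the gripper is clear above it. The jar (317,182) and tall bottle (193,266) are unmoved.

```bash
python3 -c "
from rig import *
print(job_done())"
```

```text
the job is handed in; nothing more can be done
None
```

The bottle was gripped from above and lifted. I turned it until its cap was about 46° below level, held it there for half a second, then turned it back. I set it down upright near the middle of the cork mat and let go only after the wrist force showed contact (about 5.5 N). The robot's clock read about 18 s at hand-in.

**Last checks:**
- The final picture shows the bottle standing upright on the mat, with the open gripper about 18 cm above the bottle's top.
- The jar and the tall bottle measured within 1 mm of where they started.

**Limits of the checks:**
- At the inverted pose the bottle was out of camera view. The 46° comes from the tool pose and a steady grip opening (0.54), not from a picture.
- My two camera estimates of the mat centre disagreed by about 4 mm, so I used their average. The resulting offset is small next to the mat's 55 mm radius.

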